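# Torque a cable-gland nut on a site power box with a click wrench

## Robot

A 6-joint arm with a two-finger parallel gripper is mounted at the origin on the work surface. World frame = base frame: x ahead of the robot, y to its left, z up, the work surface at z = 0. Lengths are in m, angles in rad, forces in N, time in s.
With the tool pointing down it reaches from about 0.35 to 0.925 m from the base axis. Payload 6.4 kg.
Tool frame: the origin (TCP) lies between the finger pads; the fingertips stand 22 mm ahead of it and the grasp point (between the pads) lies 3 mm ahead of it (tip_extent is the z of the fingertips in the tool frame, in m); z points along the fingers, y is the line along which they close (so a half turn about z gives the same grasp; the last joint's range is limited). The gripper opens to 94 mm and grips with 3 to 60 N. Pads are 16 mm wide; open, the fingers measure 119 mm over their backs; the gripper's body (75 mm by 177 mm) begins 78 mm behind the grasp point.
Start: joints at [1.074, 0.245, 1.558, -0, 1.339, -0.174], TCP at [0.206, 0.616, 0.227] pointing down, gripper open.
Joint ranges: [-3.13, 3.13], [-1.02, 2.26], [0.13, 2.54], [-0.95, 4.09], [0.21, 2.88], [-2.74, 2.74]. Speed limits (rad/s): [2.57, 2.57, 3.14, 3.14, 3.14, 3.14].

## Interface

Orientations are given as a unit quaternion [x, y, z, w].
In Python, from station import state, grab_frame, get_calibration, finish_job, tip_extent gives the robot as it stands.
- The arm moves only by the tool arm_command, never from a script. Its argument "commands" is a list of rows, each a list of 6 numbers: the shift along the tool's x, y, z in m, then the turn, a rotation vector about the tool's x, y, z in rad. In form: [[tx, ty, tz, wx, wy, wz], ...]. A call has 1 to 5 rows; each row is the pose to reach, as a shift and turn from the pose commanded when the call began, along the tool's axes at that moment; what a row does not reach only later rows make up. A row lasts 1/12 s, in which the tool goes at most 41.7 mm and 7.16 degrees, less where a joint would pass 70% of its speed; a pose out of reach is approached as far as the arm can. A call with a gripper value outside its range is refused whole. "grip" is the finger opening in m, from 0 to 0.094, set as the call begins (left out, the last holds). The fingers move at their own pace and stop on an object; the grip force is fixed at half the most. Time passes only in rows, so rows that repeat a pose let the fingers close. It gives the time, the measured TCP pose, the force, the opening and the grip force at its end, in the units of the state.
- state(): the state, without advancing time (a new reading comes with each control period).
- grab_frame(name): name is "scene" or "top"; returns (picture, depth): 400x640x3 uint8, blue, green, red; 400x640 float32, m along the optical axis (not along the pixel's ray), 0 where there is no reading.
- get_calibration(name): a dict with "vfov" (degrees; the focal length in pixels is half the picture's height over the tangent of half this angle, whatever the lens; pixels are square), "cx", "cy" (the principal point, pixels), "k1" (the pictures are not rectified: a ray, as slopes to the right and down, at radius r is drawn at 1 + k1 r^2 times it, then the intrinsics apply), "R" (3x3) and "t" (3): a world point X has camera coordinates R X + t. Camera axes: x right, y down, z forward; pixel columns grow to the right and rows downward; lengths in m; the calibration is good to about 2 mm. A picture is of the moment at which its call begins. get_calibration takes no time and is no camera call.
- finish_job(): hands the job in; it is judged then, once.
The state is a dict: "t": time; "qpos": joint angles; "dq": joint speeds; "tau": joint torques, N m; "tcp_pos": TCP position; "eef_rot": TCP orientation; "contact_force": force on the tool from outside, world axes, zero at the start; "wrist_torque": the same for the moment, N m; "grip_width": finger opening in m; "gripper_force": force on a finger pad.
Only numpy, scipy, OpenCV 4.12 (cv2) and the standard library are available. Lean on these libraries where they do the work, as an engineer would, in place of code of your own. Each camera call takes 0.05 s, during which the arm holds its last target. There are 200 camera calls.

## Task

Tighten the big hexagonal gland nut on top of the site power box with the click torque wrench: set its ring fully down over the nut and pull the handle clockwise until its head breaks over (the click). Stop there, without forcing the handle on to its stop, then lift the wrench off and lay it flat on the bench beside the box, the right way up. Leave everything else on the bench where it is.

Things in the scene. Friction and masses are not known exactly. Their poses are not given: they have to be found in the camera images.
- nut (a point): Black hexagonal dome nut of a plugged cable gland, upright at the middle of the box's top, the tallest fitting there. 36 mm across flats, 41.6 across corners. The point is on its axis, 153 mm over the bench. Hexagon from 9 mm below to 12 mm above the point, then 3 mm of 36 mm round, then a dome (35 to 23 mm) up to 23 mm above it. z up; x is square to a flat, the other flats at every 60 degrees.
- gland_nut (a joint): Turn of the nut in rad, growing as it tightens (clockwise from above). Snugged by hand at the start; to the set torque it takes some 0.25 to 0.6 rad more, never the same. It turns ever more stiffly (1.2 to 2.5 N m), without spring-back, and stays where it is left. The ring has about 0.16 rad of play on it in all.
- wrench: Click torque wrench: round dark head with a hexagonal ring, steel bar, thick black rubber handle. 258 mm long, 0.44 kg, balancing 105 mm from the ring's centre; lies flat, used the same way up. The handle springs straight when eased. Origin at the underside of the ring's centre; x from there to the handle's end, z up. The plain flat spanner lying parallel to it is not it.
- wrench_ring (a point): Centre of the ring, 9 mm above its underside. Ring 18 mm thick, hexagonal through-hole 37.5 mm across flats, head about it 74 mm wide, 20 mm high. x towards the handle, square to a flat: it fits with its x at any multiple of 60 degrees from the nut's x, within 4 degrees. Fully down it rests on the collar, this point at the nut point. Pulled, it binds; eased back into its play it lifts off.
- wrench_grip (a point): Middle of the handle, where to hold and pull: 145 mm from the ring's centre, 12 mm above the underside (level with the ring's). Flat sides, 24 mm wide and high, from 50 mm nearer the ring to 70 mm beyond. x along it, outwards. At 2.5 N m clockwise (17 N here) the head gives: ring and nut stop, the handle swings on about the ring's axis, torque falling a third in 0.2 rad; stop at 0.28.
- box: Light grey power box, two round blue sockets in front, fixed to the bench on a wooden board (200 by 270 by 12 mm). 110 mm (x) by 190 mm (y), flat top 130 mm over the bench. Origin under the board's centre. On top, the big nut at the centre stands on a fixed hexagonal collar, 41 mm across flats, 14 mm high; three small flat plugs, 8 mm high, are beside it.
- spanner: Bystander: plain flat steel spanner, 245 mm long, 11 mm high, beside the wrench and parallel to it. Origin under the centre of its ring (38 mm wide), x along the shaft.
- mug: Bystander: white mug, 82 mm wide, 92 mm high. Origin under its centre.
- sauce_bottle: Bystander: orange sauce bottle, 60 mm wide, 170 mm high. Origin under its centre.
- tape_measure: Bystander: yellow tape measure, 72 by 36 by 66 mm. Origin under its centre.
- tape_roll: Bystander: roll of grey tape lying flat, 96 mm wide, 30 mm high. Origin under its centre.
- folding_rule: Bystander: folded wooden rule, 235 by 31 by 16 mm. Origin under its centre, x along it.
- spare_cap: Bystander: small loose black dome nut on the bench, 30 mm across flats, 22 mm high. Origin under its centre.
- screwdriver: Bystander: screwdriver, 200 mm long, 26 mm thick. Origin under its middle, x along it.

How it is judged:
On the way, in this order (a step that is already met when the one before it is completed fails the run):
1. the ring is fully down over the nut (ring centre within 5 mm of the nut point) (distance between wrench_ring and nut below 0.005 m), for 0.2 s.
2. with the ring on the nut, the nut is turned up tight and the handle has broken over at its joint (folded more than 0.06 rad) (angle between the x axis of wrench_ring and the x axis of wrench_grip, either way round above 0.06 rad and distance between wrench_ring and nut below 0.008 m and value of joint gland_nut above 0.36 rad), for 0.05 s.
At the end, for the whole second after the job is handed in: The nut stays tight at the wrench's set torque (turn above 0.36); the wrench lies still and flat on the bench, right way up (ring underside within 5 mm of the bench, tilt under 0.08 rad), handle straight again (under 0.05 rad), ring more than 80 mm from the nut (height (world z) of wrench_ring below 0.014 m and angle between wrench_ring's own z axis and vertical below 0.08 rad and height (world z) of wrench_grip below 0.018 m and angle between the x axis of wrench_ring and the x axis of wrench_grip, either way round below 0.05 rad and horizontal distance between wrench_ring and nut above 0.08 m and linear speed of wrench below 0.02 m/s and value of joint gland_nut above 0.36 rad); the robot touches nothing.
It fails at once if the handle is forced on past the click to its stop (folded more than 0.24 rad) (angle between the x axis of wrench_ring and the x axis of wrench_grip, either way round above 0.24 rad).
It fails at once if the nut is overtightened (some 10 % over the set torque) (value of joint gland_nut above 0.56 rad).
It fails at once if the wrench is thrown or dropped (faster than 1.5 m/s) (linear speed of wrench above 1.5 m/s).
It fails at once if another thing on the bench is shifted by more than 25 mm (distance of any of spanner, mug, sauce_bottle, tape_measure, tape_roll, folding_rule, spare_cap, screwdriver from where it was at the start of the episode above 0.025 m).
It also fails if it takes over 70 s, if anything falls off the work surface, if the arm or the gripper's body presses on something with over 40 N, if the wrist force passes 120 N, or if a joint passes its speed limit or range.

## Working session

There is one attempt and no reset: what is moved stays moved. The work goes in short steps, Python scripts to look and compute and a tool call to move; the robot and the scene stay as the last step left them, time stands still between calls to the robot, and variables do not carry over. Pictures are saved under pics/ and viewed, at most 10 in all, crops included, and the job is handed in when it is done.

Besides the shell and the picture viewer there is one more tool, called after ">>>" as a command line: name --pt "numbers of a row" for each row, then --argument value for the rest. arm_command: Moves the arm, as the interface text tells. Its arguments: {"type":"object","properties":{"commands":{"type":"array","items":{"type":"array","items":{"type":"number"}}},"grip":{"type":"number"}},"required":["commands"]}

```bash
mkdir -p pics; ls
cat > h.py <<'E'
import numpy as np, cv2
from station import state, grab_frame, get_calibration, finish_job, tip_extent
from scipy.spatial.transform import Rotation as Rn
def K(c): return 200/np.tan(np.radians(c['vfov'])/2)
def rays(c,px):
    px=np.atleast_2d(np.asarray(px,float)); f=K(c)
    d=(px-[c['cx'],c['cy']])/f; u=d.copy()
    for _ in range(20): u=d/(1+c['k1']*(u**2).sum(1,keepdims=True))
    return np.c_[u,np.ones(len(u))]
def plane(c,px,z):
    R=np.array(c['R']);t=np.array(c['t']); D=rays(c,px)@R; o=-R.T@t
    return o+D*((z-o[2])/D[:,2])[:,None]
def world(c,px,dep):
    R=np.array(c['R']);t=np.array(c['t']); return (rays(c,px)*np.asarray(dep).reshape(-1,1)-t)@R
def cloud(c,dep):
    v,u=np.mgrid[:400,:640]; return world(c,np.c_[u.ravel(),v.ravel()],dep.ravel()).reshape(400,640,3)
def proj(c,X):
    X=np.atleast_2d(X)@np.array(c['R']).T+c['t']; s=X[:,:2]/X[:,2:]; r=(s**2).sum(1,keepdims=True)
    return s*(1+c['k1']*r)*K(c)+[c['cx'],c['cy']]
E
python3 - <<'E'
from h import *
for n in('top','scene'):
    p,d=grab_frame(n); cv2.imwrite(f'pics/{n}0.png',p); np.save(f'{n}0.npy',d)
    c=get_calibration(n); print(n,c['vfov'],c['k1'],-np.array(c['R']).T@c['t'],np.array(c['R'])[2].round(2))
print(state(),tip_extent)
E
```

```text
pics
top 42.97656249175636 -0.03411870453383851 [ 0.34863046 -0.01466131  1.57345482] [ 0.15  0.01 -0.99]
scene 50.3520022904503 -0.033435037390925806 [ 1.08626549 -0.59231844  0.91919454] [-0.47  0.52 -0.71]
{'t': 0.1, 'qpos': array([ 1.07388229e+00,  2.45712231e-01,  1.55886237e+00, -2.41706700e-05,
        1.33871036e+00, -1.74135585e-01]), 'dq': array([ 0.00033267, -0.00133068, -0.00215719,  0.00034521,  0.0006916 ,
        0.0014003 ]), 'tau': array([ 1.26862014e-03, -4.16909909e+01, -3.15527844e+01,  6.87729148e-02,
        3.08501953e-02, -3.88436649e-05]), 'tcp_pos': array([0.205964  , 0.61598263, 0.22649199]), 'eef_rot': array([ 1.60686724e-01,  9.87005097e-01, -8.02839610e-04, -2.67504522e-04]), 'contact_force': array([-0.74294035,  0.35250163, -1.1924674 ]), 'wrist_torque': array([ 0.01519877, -0.00562408, -0.00845488]), 'gripper_force': 0.0, 'grip_width': 0.09394223653339308} 0.022
```

View pics/top0.png

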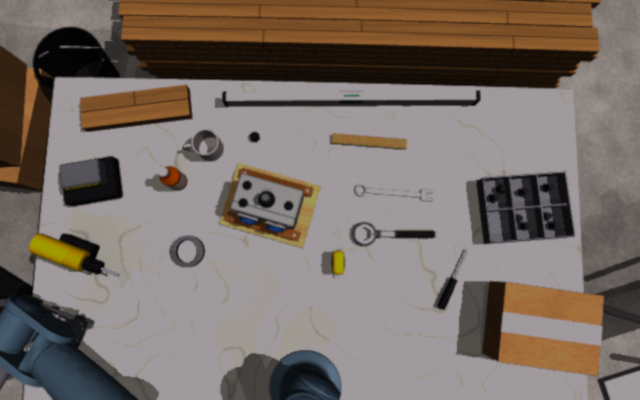

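View pics/scene0.png

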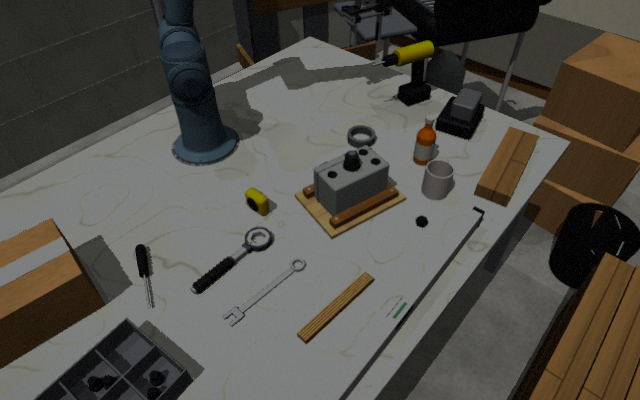

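Top view: the box nut is near (266,198) and the wrench ring at (364,233) with its handle towards (435,234). The spanner is above it, at rows of about 190, and the tape measure is at (338,262). Next I'll measure these.

Run:
```python
from h import *
c=get_calibration('top'); p=np.mean([grab_frame('top')[0].astype(float) for _ in range(6)],0); d=np.load('top0.npy')
X=cloud(c,d); hsv=cv2.cvtColor(p.astype(np.uint8),cv2.COLOR_BGR2HSV); g=p.mean(2)
for nm,px in dict(mug=(205,144),bottle=(172,178),tape=(338,262),roll=(187,250),cap=(254,137),nut=(266,198)).items(): print(nm,X[px[1],px[0]].round(3))
# wrench: dark pixels near
roi=np.zeros((400,640),bool); roi[215:255,345:445]=1
m=roi&(g<95); n,l,s,ct=cv2.connectedComponentsWithStats(m.astype(np.uint8)); 
for i in range(1,n):
    if s[i,4]>20: print('wr comp',s[i],ct[i])
hm=roi&(g<70); v,u=np.nonzero(hm&(np.arange(640)[None]>385)); P=plane(c,np.c_[u,v],0.022)[:,:2]
mu=P.mean(0); w,V=np.linalg.eigh(np.cov((P-mu).T)); a=V[:,1]*np.sign(-V[1,1]); t=(P-mu)@a
print('handle mid',mu,'yaw',np.degrees(np.arctan2(a[1],a[0])),'ext',np.percentile(t,[1,99]),'n',len(t))
# box top: depth points z 0.122..0.14
b=(X[...,2]>.12)&(X[...,2]<.142)&(d>0); b[:150]=0;b[245:]=0;b[:,:215]=0;b[:,325:]=0
r=cv2.minAreaRect(X[b][:,:2].astype(np.float32)*1000); print('boxtop',r)
nn=(X[...,2]>.16)&(d>0)&(np.abs(np.arange(640)-266)<20)[None]&(np.abs(np.arange(400)-198)<20)[:,None]
print('nut top pts',nn.sum(),X[nn].mean(0),X[nn].max(0))
crop=lambda y0,y1,x0,x1,k: cv2.resize(p[y0:y1,x0:x1].astype(np.uint8),None,fx=k,fy=k,interpolation=cv2.INTER_CUBIC)
A=crop(178,218,246,286,10);B=crop(213,253,345,385,10)
im=np.hstack([A,B]); im=np.clip(im.astype(float)*1.5,0,255).astype(np.uint8); cv2.imwrite('pics/crop1.png',im)
np.save('ptop.npy',p)
```

```text
mug [0.735 0.339 0.001]
bottle [0.602 0.402 0.122]
tape [ 0.373 -0.087  0.067]
roll [0.398 0.374 0.007]
cap [0.756 0.181 0.024]
nut [0.542 0.121 0.179]
wr comp [350 223  31  23 212] [363.37264151 234.18867925]
wr comp [364 228   7  11  35] [367.85714286 232.77142857]
wr comp [392 230  43   9 329] [414.22796353 233.68389058]
handle mid [ 0.46382455 -0.32125191] yaw -88.49297353522921 ext [-0.05909161  0.06031861] n 277
boxtop ((543.8612060546875, 123.92147827148438), (190.77218627929688, 111.42716979980469), 75.45594787597656)
nut top pts 143 [0.54289571 0.12251693 0.17317645] [0.56334527 0.14183854 0.18365534]
```

View pics/crop1.png

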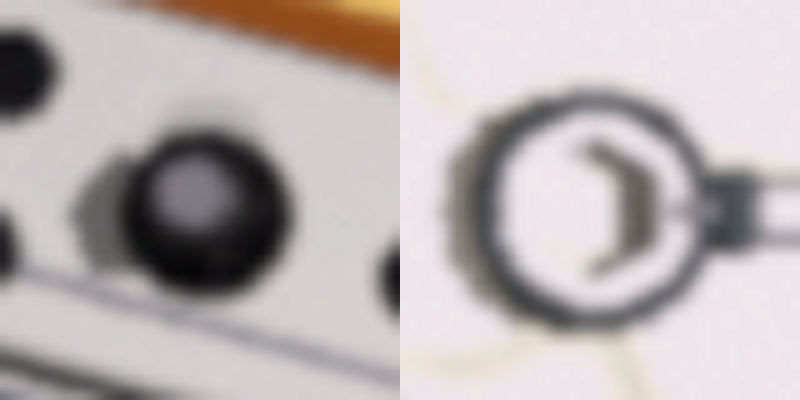

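The crop shows the nut as a dark blob centred near (266.7,199.2), and the ring centre is near (364.2,234). The hexagon's corners aren't clear, so I'll stretch the dark tones in both views and take the 6th harmonic of the outline.

Run:
```python
from h import *
p=np.load('ptop.npy'); c2=get_calibration('scene'); q=np.mean([grab_frame('scene')[0].astype(float) for _ in range(8)],0); np.save('pscene.npy',q)
c=get_calibration('top')
def crop(p,u,v,h,k):
    a=p[v-h:v+h,u-h:u+h]; a=cv2.resize(a,None,fx=k,fy=k,interpolation=cv2.INTER_CUBIC); return np.clip(255*(np.clip(a,0,255)/255)**.45,0,255).astype(np.uint8)
uv=proj(c2,[.543,.122,.155])[0].round().astype(int); print('scene nut px',uv)
cv2.imwrite('pics/crop2.png',np.hstack([crop(p,267,199,14,14),crop(q,*uv,14,14)]))
g=p.mean(2)
for th in(40,70,110):
    k=8;z=.165
    a=cv2.resize(g[183:215,251:283],None,fx=k,fy=k,interpolation=cv2.INTER_CUBIC); 
    cs,_=cv2.findContours((a<th).astype(np.uint8),cv2.RETR_EXTERNAL,cv2.CHAIN_APPROX_NONE)
    C=max(cs,key=cv2.contourArea)[:,0].astype(float); C=(C+.5)/k-.5+[251,183]
    W=plane(c,C,z)[:,:2]; W=cv2.convexHull(W.astype(np.float32))[:,0]
    th_=np.radians(np.arange(0,360)); N=np.c_[np.cos(th_),np.sin(th_)]; h=(W@N.T).max(0)
    w=h+np.roll(h,180); F=np.fft.fft(w)/360
    print(th,'ctr',(2*(h[:,None]*N).mean(0)),'width mean',w.mean(),'min',w.min(),w.argmin()%180,'max',w.max(),w.argmax()%180,'6h amp mm',2000*abs(F[6]),'corner deg',np.degrees(-np.angle(F[6]))/6,'2h',2000*abs(F[2]),np.degrees(-np.angle(F[2]))/2)
```

```text
scene nut px [351 159]
40 ctr [0.54087581 0.12273004] width mean 0.04461374298005382 min 0.043031483900718814 165 max 0.04631090469258048 84 6h amp mm 0.1696871627726558 corner deg 10.541750533707017 2h 1.4291568283723428 85.98729153478736
70 ctr [0.54055379 0.1258123 ] width mean 0.05179299329422664 min 0.047021178639194305 2 max 0.05760260366904371 88 6h amp mm 0.5323239021329464 corner deg 13.017708376191429 2h 5.331966883627918 -85.76687838851343
110 ctr [0.53838491 0.12862284] width mean 0.06137706752184468 min 0.05373946585279177 25 max 0.06873809397614376 115 6h amp mm 0.7628588810516115 corner deg 5.920219139150497 2h 6.825601073964797 -66.57944675747561
```

View pics/crop2.png

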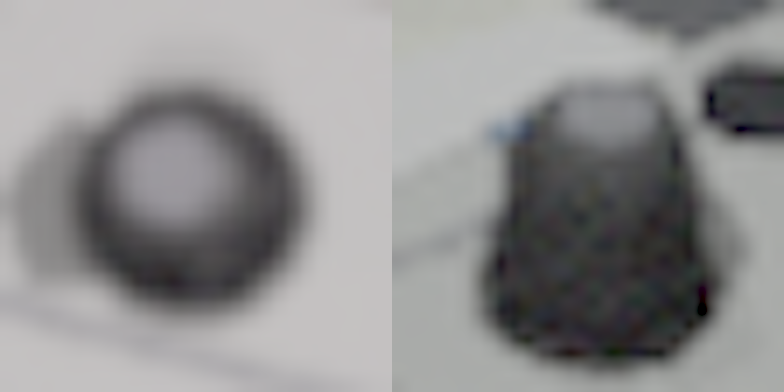

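```bash
cat >> h.py <<'E'
def go(x,y,z,yaw):
    "row to TCP x,y,z with the tool down and tool x at yaw (deg)"
    s=state(); R=Rn.from_quat(s['eef_rot']); a=np.radians(yaw)
    T=Rn.from_matrix(np.array([[np.cos(a),np.sin(a),0],[np.sin(a),-np.cos(a),0],[0,0,-1]]))
    r=np.r_[R.inv().apply(np.array([x,y,z])-s['tcp_pos']),(R.inv()*T).as_rotvec()]
    print('t',round(s['t'],2),'row',r.round(4).tolist()); return r
def where():
    s=state(); m=Rn.from_quat(s['eef_rot']).as_matrix()
    print('t',round(s['t'],2),'tcp',s['tcp_pos'].round(4),'yaw',np.degrees(np.arctan2(m[1,0],m[0,0])).round(2),'zax',m[:,2].round(3),'F',s['contact_force'].round(1),'M',s['wrist_torque'].round(2),'w',round(s['grip_width'],4),'gf',round(s['gripper_force'],1))
E
python3 - <<'E'
from h import *
where(); go(.40,.25,.26,110); c=get_calibration('top')
print(plane(c,[[364.2,234.0]],.018), plane(c,[[266.7,198.2]],.165))
q=np.load('pscene.npy').mean(2)
for v in range(147,174,2): print(v,q[v,339:367].astype(int).tolist())
E
```

```text
t 0.8 tcp [0.2062 0.6164 0.2275] yaw 161.51 zax [-0. -0. -1.] F [-0.3  0.9 -0.1] M [-0.02  0.02 -0.02] w 0.0938 gf 0.0
t 0.8 row [-0.3, -0.2861, -0.0325, -0.0, -0.0, 0.899]
[[ 0.46037973 -0.16846426  0.018     ]] [[0.54326392 0.12007381 0.165     ]]
147 [120, 122, 123, 125, 125, 126, 128, 129, 127, 128, 128, 127, 127, 124, 112, 92, 74, 68, 41, 36, 52, 74, 84, 92, 104, 104, 103, 103]
149 [127, 129, 129, 128, 128, 128, 128, 127, 128, 128, 128, 128, 128, 128, 127, 122, 114, 109, 100, 99, 87, 64, 39, 41, 47, 56, 65, 80]
151 [128, 127, 129, 128, 128, 128, 128, 122, 105, 79, 62, 67, 62, 65, 64, 56, 50, 73, 96, 82, 15, 12, 14, 12, 12, 10, 11, 12]
153 [127, 128, 127, 127, 118, 105, 92, 44, 28, 30, 54, 69, 69, 68, 68, 66, 52, 22, 52, 64, 20, 10, 12, 10, 13, 13, 11, 13]
155 [127, 121, 110, 106, 94, 72, 29, 15, 18, 20, 24, 30, 37, 43, 36, 31, 21, 16, 12, 60, 92, 86, 77, 78, 70, 67, 78, 89]
157 [101, 102, 105, 104, 103, 83, 24, 11, 13, 17, 19, 17, 18, 22, 19, 17, 14, 12, 11, 28, 75, 103, 104, 103, 103, 104, 104, 102]
159 [103, 104, 103, 103, 96, 70, 16, 8, 12, 12, 10, 14, 11, 10, 15, 11, 10, 6, 
[... 169 characters left out ...]
 89, 49, 7, 7, 6, 8, 9, 10, 9, 9, 8, 9, 6, 5, 3, 4, 4, 17, 39, 53, 78, 104, 103, 104, 104]
165 [103, 103, 104, 85, 30, 12, 9, 8, 6, 7, 5, 7, 9, 7, 8, 9, 6, 5, 6, 3, 4, 26, 70, 101, 104, 104, 104, 103]
167 [103, 104, 104, 88, 44, 11, 4, 4, 6, 5, 6, 6, 8, 8, 6, 7, 3, 4, 3, 4, 5, 60, 93, 97, 104, 103, 104, 103]
169 [104, 103, 104, 103, 97, 73, 32, 10, 13, 13, 8, 9, 5, 4, 3, 5, 8, 9, 11, 46, 80, 93, 93, 93, 97, 104, 103, 103]
171 [103, 104, 103, 103, 103, 104, 104, 96, 83, 74, 59, 53, 36, 36, 36, 53, 71, 71, 82, 93, 92, 95, 100, 101, 103, 103, 103, 104]
173 [104, 103, 103, 104, 103, 103, 104, 104, 104, 103, 105, 103, 104, 103, 103, 103, 103, 102, 100, 100, 104, 105, 104, 104, 104, 104, 104, 104]
```

>>> arm_command --pt "-0.3 -0.286 -0.03 0 0 0.9" --pt "-0.3 -0.286 -0.03 0 0 0.9" --pt "-0.3 -0.286 -0.03 0 0 0.9" --pt "-0.3 -0.286 -0.03 0 0 0.9" --pt "-0.3 -0.286 -0.03 0 0 0.9" --grip 0.06

```text
t: 1.22
tcp_pos: [0.3037, 0.4311, 0.2427]
eef_rot: [0.459, 0.889, 0.0, 0.0]
contact_force: [0.4, 0.2, 0.2]
grip_width: 0.0641
gripper_force: 0.0
```

```bash
python3 -c "
from h import *
where(); go(.463,-.281,.13,91.5)"
```

```text
t 1.22 tcp [0.3037 0.4311 0.2427] yaw 125.39 zax [ 0.  0. -1.] F [0.4 0.2 0.2] M [-0.08 -0.01 -0.01] w 0.0641 gf 0.0
t 1.22 row [-0.6728, -0.2826, 0.1126, 0.0004, -0.0001, 0.5914]
```

>>> arm_command --pt "-0.673 -0.283 0.02 0 0 0.591" --pt "-0.673 -0.283 0.02 0 0 0.591" --pt "-0.673 -0.283 0.02 0 0 0.591" --pt "-0.673 -0.283 0.02 0 0 0.591" --pt "-0.673 -0.283 0.02 0 0 0.591"

```text
t: 1.63
tcp_pos: [0.3497, 0.228, 0.2369]
eef_rot: [0.697, 0.717, 0.0, 0.0]
contact_force: [1.8, 0.2, -0.0]
grip_width: 0.06
gripper_force: 0.0
```

```bash
python3 -c "
from h import *
where(); go(.463,-.281,.13,91.5)"
```

```text
t 1.63 tcp [0.3497 0.228  0.2369] yaw 91.56 zax [ 0.001  0.    -1.   ] F [ 1.8  0.2 -0. ] M [-0.08  0.03  0.  ] w 0.06 gf 0.0
t 1.63 row [-0.5119, 0.0993, 0.1069, 0.0009, -0.0002, 0.001]
```

>>> arm_command --pt "-0.2 0.04 0 0 0 0" --pt "-0.2 0.04 0 0 0 0" --pt "-0.2 0.04 0 0 0 0" --pt "-0.2 0.04 0 0 0 0" --pt "-0.2 0.04 0 0 0 0"

```text
t: 2.05
tcp_pos: [0.3963, 0.0288, 0.2373]
eef_rot: [0.696, 0.718, 0.0, 0.001]
contact_force: [0.5, 0.9, 0.3]
grip_width: 0.0603
gripper_force: 0.0
```

>>> arm_command --pt "-0.2 0.04 0 0 0 0" --pt "-0.2 0.04 0 0 0 0" --pt "-0.2 0.04 0 0 0 0" --pt "-0.2 0.04 0 0 0 0" --pt "-0.2 0.04 0 0 0 0"

```text
t: 2.47
tcp_pos: [0.4426, -0.1702, 0.2371]
eef_rot: [0.696, 0.718, 0.0, 0.001]
contact_force: [1.5, 0.6, 0.7]
grip_width: 0.0601
gripper_force: 0.0
```

>>> arm_command --pt "-0.112 0.02 0.1 0 0 0" --pt "-0.112 0.02 0.1 0 0 0" --pt "-0.112 0.02 0.1 0 0 0" --pt "-0.112 0.02 0.1 0 0 0" --pt "-0.112 0.02 0.1 0 0 0"

```text
t: 2.88
tcp_pos: [0.4643, -0.2803, 0.1325]
eef_rot: [0.697, 0.717, -0.0, -0.003]
contact_force: [-0.2, 1.0, -1.4]
grip_width: 0.0599
gripper_force: 0.0
```

Run:
```python
from h import *
where(); go(.463,-.281,.026,91.5)
p,d=grab_frame('top'); q,e=grab_frame('scene'); cv2.imwrite('pics/pre.png',np.hstack([cv2.resize(p[190:270,330:450],None,fx=3.3,fy=3.3),cv2.resize(q[195:275,190:310],None,fx=3.3,fy=3.3)]))
```

```text
t 2.88 tcp [ 0.4643 -0.2803  0.1325] yaw 91.64 zax [-0.005  0.004 -1.   ] F [-0.2  1.  -1.4] M [-0.02  0.04  0.02] w 0.0599 gf 0.0
t 2.88 row [-0.0011, -0.0008, 0.1065, -0.0051, -0.0043, 0.0024]
```

View pics/pre.png

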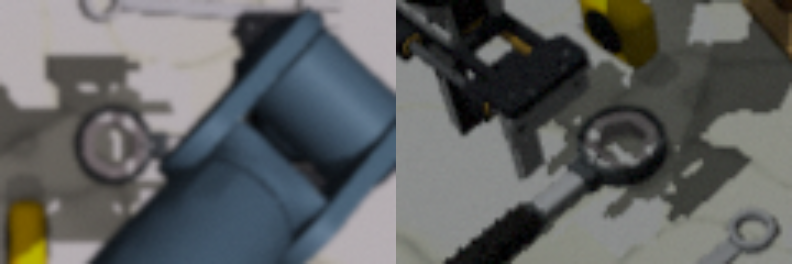

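The gripper is above the handle, just on the handle side of the bar, and clear of the spanner. Going down to grasp.

>>> arm_command --pt "-0.001 -0.001 0.035 0 0 0" --pt "-0.001 -0.001 0.07 0 0 0" --pt "-0.001 -0.001 0.095 0 0 0" --pt "-0.001 -0.001 0.107 0 0 0" --pt "-0.001 -0.001 0.107 0 0 0"

```text
t: 3.4
tcp_pos: [0.4643, -0.2779, 0.0286]
eef_rot: [0.695, 0.719, 0.0, -0.002]
contact_force: [0.1, -0.4, -0.9]
grip_width: 0.0601
gripper_force: 0.0
```

>>> arm_command --pt "0 0 0 0 0 0" --pt "0 0 0 0 0 0" --pt "0 0 0 0 0 0" --pt "0 0 0 0 0 0" --pt "0 0 0 0 0 0" --grip 0.0

```text
t: 3.82
tcp_pos: [0.4655, -0.2804, 0.031]
eef_rot: [0.696, 0.718, -0.0, 0.001]
contact_force: [-3.1, 0.2, 2.9]
grip_width: 0.0301
gripper_force: 1.6
```

```bash
python3 -c "
from h import *
where()"
```

```text
t 3.82 tcp [ 0.4655 -0.2804  0.031 ] yaw 91.85 zax [ 0.001 -0.001 -1.   ] F [-3.1  0.2  2.9] M [-0.11  0.68 -0.01] w 0.0301 gf 1.6
```

>>> arm_command --pt "0 0 0 0 0 0" --pt "0 0 0 0 0 0" --pt "0 0 0 0 0 0" --pt "0 0 0 0 0 0"

```text
t: 4.15
tcp_pos: [0.465, -0.2801, 0.0305]
eef_rot: [0.696, 0.718, -0.0, -0.0]
contact_force: [-4.3, 0.5, 6.5]
grip_width: 0.0239
gripper_force: 30.0
```

```bash
python3 -c "
from h import *
where()"
```

```text
t 4.15 tcp [ 0.465  -0.2801  0.0305] yaw 91.78 zax [-0.001  0.    -1.   ] F [-4.3  0.5  6.5] M [ 0.05  0.87 -0.31] w 0.0239 gf 30.0
```

>>> arm_command --pt "0 0 -0.01 0 0 0" --pt "0 0 -0.03 0 0 0" --pt "0 0 -0.06 0 0 0" --pt "0 0 -0.1 0 0 0" --pt "0 0 -0.14 0 0 0"

```text
t: 4.57
tcp_pos: [0.4641, -0.2785, 0.1698]
eef_rot: [0.696, 0.718, 0.0, -0.002]
contact_force: [1.9, -1.4, -4.6]
grip_width: 0.0242
gripper_force: 29.8
```

>>> arm_command --pt "0 0 -0.04 0 0 0" --pt "0 0 -0.065 0 0 0" --pt "0 0 -0.065 0 0 0" --pt "0 0 -0.065 0 0 0"

```text
t: 4.9
tcp_pos: [0.4654, -0.2798, 0.2352]
eef_rot: [0.696, 0.718, 0.0, 0.001]
contact_force: [-0.6, -0.1, -4.6]
grip_width: 0.0239
gripper_force: 29.8
```

Run:
```python
from h import *
where()
p,d=grab_frame('top'); q,e=grab_frame('scene'); cv2.imwrite('pics/lift.png',np.hstack([p[160:300,300:460],q[130:270,150:310]]).repeat(2,0).repeat(2,1))
c=get_calibration('scene');X=cloud(c,e); c1=get_calibration('top'); Y=cloud(c1,d)
for Z,n in((X,'scene'),(Y,'top')):
    m=(abs(Z[...,0]-.463)<.06)&(Z[...,1]>-.235)&(Z[...,1]<-.08)&(Z[...,2]>.1)&(Z[...,2]<.28)
    P=Z[m]; print(n,m.sum()); 
    for y in np.arange(-.23,-.1,.01):
        k=abs(P[:,1]-y)<.005
        if k.sum()>3: print(round(y,2),k.sum(),np.median(P[k],0).round(4),P[k].min(0).round(3),P[k].max(0).round(3))
```

```text
t 4.9 tcp [ 0.4654 -0.2798  0.2352] yaw 91.84 zax [ 0.002 -0.001 -1.   ] F [-0.6 -0.1 -4.6] M [-0.03  0.06  0.05] w 0.0239 gf 29.8
scene 579
-0.23 24 [ 0.4715 -0.2295  0.2185] [ 0.469 -0.235  0.207] [ 0.475 -0.225  0.224]
-0.22 25 [ 0.4722 -0.2169  0.2185] [ 0.467 -0.224  0.206] [ 0.477 -0.215  0.225]
-0.21 33 [ 0.4755 -0.2102  0.2192] [ 0.47  -0.215  0.204] [ 0.48  -0.205  0.228]
-0.2 47 [ 0.4783 -0.1992  0.2185] [ 0.467 -0.205  0.205] [ 0.487 -0.195  0.228]
-0.19 63 [ 0.4885 -0.1899  0.2216] [ 0.462 -0.195  0.206] [ 0.497 -0.185  0.227]
-0.18 54 [ 0.4936 -0.1806  0.2206] [ 0.447 -0.185  0.204] [ 0.5   -0.175  0.226]
-0.17 58 [ 0.4935 -0.1698  0.2193] [ 0.436 -0.175  0.203] [ 0.501 -0.165  0.225]
-0.16 90 [ 0.4474 -0.1599  0.2202] [ 0.429 -0.165  0.203] [ 0.501 -0.155  0.226]
-0.15 106 [ 0.4575 -0.1491  0.2208] [ 0.431 -0.155  0.203] [ 0.498 -0.145  0.226]
-0.14 65 [ 0.4668 -0.1408  0.2222] [ 0.441 -0.145  0.211] [ 0.493 -0.135  0.226]
-0.13 14 [ 0.4624 -0.1331  0.2233] [ 0.452 -0.135  0.221] [ 0.473 -0.13   0.226]
top 508
-0.22 13 [ 0.471  -0.2195  0.2252] [ 0.463 -0.223  0.22 ] [ 0.476 -0.216  0.229]
-0.21 35 [ 0.4659 -0.2086  0.2252] [ 0.453 -0.214  0.21 ] [ 0.477 -0.206  0.233]
-0.2 57 [ 0.4653 -0.1983  0.223 ] [ 0.442 -0.204  0.217] [ 0.487 -0.195  0.231]
-0.19 78 [ 0.464  -0.19    0.2219] [ 0.433 -0.195  0.21 ] [ 0.494 -0.185  0.233]
-0.18 57 [ 0.481  -0.1796  0.2229] [ 0.43  -0.185  0.203] [ 0.5   -0.176  0.228]
-0.17 51 [ 0.4438 -0.1709  0.223 ] [ 0.428 -0.175  0.212] [ 0.5   -0.165  0.232]
-0.16 60 [ 0.4473 -0.159   0.2219] [ 0.428 -0.165  0.203] [ 0.499 -0.155  0.228]
-0.15 72 [ 0.4632 -0.1498  0.2225] [ 0.432 -0.155  0.208] [ 0.496 -0.145  0.23 ]
-0.14 68 [ 0.4642 -0.1416  0.2221] [ 0.439 -0.145  0.202] [ 0.491 -0.135  0.231]
-0.13 14 [ 0.463  -0.134   0.2224] [ 0.451 -0.135  0.202] [ 0.475 -0.132  0.228]
```

View pics/lift.png

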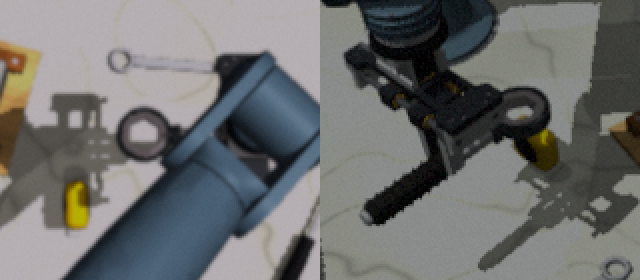

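The wrench is held level, with the ring about 112 mm ahead of the TCP and nothing else disturbed. Next I'll refine the nut's yaw from averaged scene frames and plan the approach.

Run:
```python
from h import *
c=get_calibration('scene')
q=np.mean([grab_frame('scene')[0].astype(float).mean(2) for _ in range(20)],0); np.save('ps2.npy',q)
for v in range(155,170): print(v,q[v,342:363].round(0).astype(int).tolist())
for z in(.164,.153,.145): print(z,proj(c,[[.543,.122,z]]).round(2).tolist())
# expected edge columns per flat yaw
for f in range(-30,30,6):
    a=np.radians(f+30+60*np.arange(6)); X=np.c_[.543+.0208*np.cos(a),.122+.0208*np.sin(a),np.full(6,.155)]
    cam=-np.array(c['R']).T@c['t']-np.array([.543,.122,.155]); vis=np.cos(a-np.arctan2(cam[1],cam[0]))>0
    print(f,np.sort(proj(c,X)[:,0]).round(1)[[0,-1]],'front',np.sort(proj(c,X[vis])[:,0]).round(1))
where(); go(.5,0,.26,105)
```

```text
155 [116, 103, 80, 33, 18, 20, 23, 28, 34, 41, 45, 40, 34, 23, 21, 15, 66, 101, 93, 86, 85]
156 [110, 113, 91, 28, 17, 19, 21, 24, 25, 26, 26, 25, 23, 22, 18, 12, 51, 93, 113, 113, 113]
157 [113, 113, 92, 26, 12, 16, 17, 21, 21, 23, 24, 21, 20, 18, 14, 11, 33, 84, 112, 113, 113]
158 [112, 113, 91, 27, 12, 15, 17, 19, 19, 19, 20, 18, 17, 16, 11, 10, 22, 62, 99, 112, 113]
159 [113, 106, 77, 18, 13, 13, 12, 12, 14, 15, 15, 14, 13, 12, 8, 8, 13, 39, 71, 99, 113]
160 [100, 82, 46, 8, 9, 11, 12, 10, 11, 11, 12, 12, 8, 7, 5, 8, 9, 40, 58, 85, 113]
161 [89, 66, 27, 10, 9, 10, 9, 10, 10, 12, 10, 12, 10, 5, 6, 7, 13, 39, 58, 72, 99]
162 [98, 69, 22, 9, 8, 8, 10, 10, 11, 10, 10, 8, 7, 6, 5, 6, 8, 29, 51, 58, 85]
163 [98, 53, 11, 9, 11, 10, 10, 10, 10, 11, 10, 8, 7, 6, 6, 6, 8, 18, 43, 59, 86]
164 [93, 34, 10, 10, 12, 11, 11, 11, 10, 10, 11, 10, 8, 7, 8, 8, 7, 12, 34, 72, 102]
165 [93, 33, 14, 8, 10, 11, 9, 11, 11, 11, 9, 9, 7, 9, 8, 6, 5, 6, 28, 77, 109]
166 [96, 45, 15, 7, 7, 8, 9, 9, 10, 8, 13, 8, 6, 7, 8, 2, 5, 5, 53, 91, 107]
167 [97, 49, 11, 6, 7, 5, 5, 6, 7, 8, 9, 8, 6, 4, 5, 7, 5, 8, 66,
[... 164 characters left out ...]
102, 102, 102]
0.164 [[351.05, 156.75]]
0.153 [[350.9, 159.81]]
0.145 [[350.79, 162.01]]
-30 [343.8 358. ] front [343.8 349.7 356.8]
-24 [344.2 357.6] front [344.2 350.5 357.3]
-18 [344.2 357.7] front [344.5 351.3 357.7]
-12 [343.9 358. ] front [345.  352.1 358. ]
-6 [343.7 358.2] front [345.5 352.9 358.2]
0 [343.5 358.4] front [346.1 353.7 358.4]
6 [343.4 358.5] front [346.8 354.4 358.5]
12 [343.4 358.5] front [343.4 347.4 355.1]
18 [343.4 358.4] front [343.4 348.2 355.7]
24 [343.6 358.2] front [343.6 348.9 356.3]
t 6.0 tcp [ 0.4652 -0.2798  0.2348] yaw 91.84 zax [ 0. -0. -1.] F [-0.2  0.4 -4.3] M [-0.09  0.03  0.09] w 0.0236 gf 29.8
t 6.0 row [0.2786, 0.0438, -0.0252, 0.0, 0.0001, -0.2298]
```

```bash
cat >> h.py <<'E'
NUT=np.array([.543,.122]); L=.112; OY=.001; H=.022
def ring(x,y,z,yaw):
    a=np.radians(yaw); ux=np.array([np.cos(a),np.sin(a)]); uy=np.array([np.sin(a),-np.cos(a)])
    p=np.array([x,y])-L*ux-OY*uy; return go(p[0],p[1],z+H,yaw)
E
python3 -c "
from h import *
ring(*NUT,.222,118)"
```

```text
t 6.0 row [0.2981, 0.1391, -0.0092, 0.0, 0.0001, -0.4567]
```

>>> arm_command --pt "0.035 0.015 -0.009 0 0 -0.05" --pt "0.07 0.032 -0.009 0 0 -0.11" --pt "0.105 0.049 -0.009 0 0 -0.17" --pt "0.14 0.066 -0.009 0 0 -0.23" --pt "0.175 0.083 -0.009 0 0 -0.29"

```text
t: 6.42
tcp_pos: [0.543, -0.1006, 0.2441]
eef_rot: [0.584, 0.812, 0.0, 0.0]
contact_force: [0.5, -0.4, -4.1]
grip_width: 0.0238
gripper_force: 29.8
```

```bash
python3 -c "
from h import *
where();ring(*NUT,.222,118)"
```

```text
t 6.42 tcp [ 0.543  -0.1006  0.2441] yaw 108.59 zax [ 0.001 -0.    -1.   ] F [ 0.5 -0.4 -4.1] M [-0.14 -0.    0.05] w 0.0238 gf 29.8
t 6.42 row [0.1003, 0.0883, 0.0001, 0.0004, 0.0004, -0.1642]
```

>>> arm_command --pt "0.03 0.026 0 0 0 -0.05" --pt "0.06 0.053 0 0 0 -0.1" --pt "0.09 0.079 0 0 0 -0.145" --pt "0.1 0.088 0 0 0 -0.164" --pt "0.1 0.088 0 0 0 -0.164"

```text
t: 6.83
tcp_pos: [0.595, 0.0235, 0.2437]
eef_rot: [0.514, 0.858, 0.0, -0.0]
contact_force: [-0.6, -0.6, -5.2]
grip_width: 0.0235
gripper_force: 29.8
```

Run:
```python
from h import *
where()
p,d=grab_frame('top'); q,e=grab_frame('scene'); cv2.imwrite('pics/over.png',np.hstack([p[140:260,200:330].repeat(3,0).repeat(3,1),q[90:210,285:415].repeat(3,0).repeat(3,1)]))
c=get_calibration('top');Y=cloud(c,d)
m=(abs(Y[...,0]-.543)<.06)&(abs(Y[...,1]-.122)<.06)&(Y[...,2]>.2)&(Y[...,2]<.24)
r=cv2.minEnclosingCircle(Y[m][:,:2].astype(np.float32)*1000); print(r,m.sum(),np.median(Y[m][:,2]))
```

```text
t 6.83 tcp [0.595  0.0235 0.2437] yaw 118.13 zax [ 0.     0.001 -1.   ] F [-0.6 -0.6 -5.2] M [-0.08  0.07  0.02] w 0.0235 gf 29.8
((554.990966796875, 108.04519653320312), 53.32379913330078) 208 0.231540988641051
```

View pics/over.png

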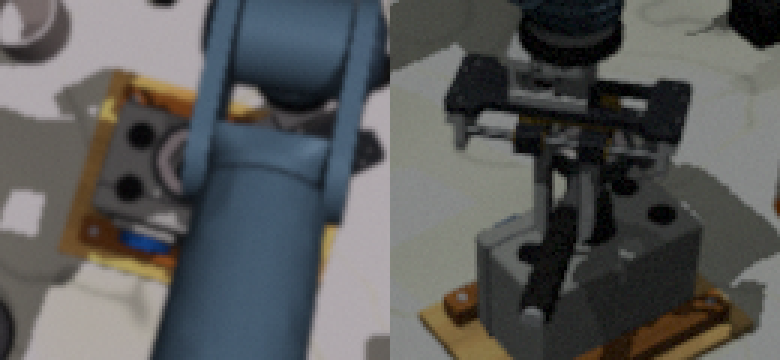

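The arm hides most of the ring in both views. Only its left arc shows, near (253,194) in the top view, so I'll fit a circle to that arc.

Run:
```python
from h import *
from scipy.optimize import least_squares
c=get_calibration('top'); ds=[grab_frame('top')[1] for _ in range(4)]
P=[]
for d in ds:
    Y=cloud(c,d); m=(abs(Y[...,0]-.543)<.045)&(Y[...,1]>.10)&(Y[...,1]<.175)&(Y[...,2]>.205)&(Y[...,2]<.245)
    for v in range(400):
        u=np.nonzero(m[v])[0]
        if len(u)>2: P.append(np.r_[plane(c,[[u[0]-.5,v]],.231)[0,:2],v,u[0],np.median(Y[v,u,2])])
P=np.array(P); print(P[:len(P)//4].round(4).tolist())
P=P[P[:,1]>.13]
r=least_squares(lambda q:np.hypot(P[:,0]-q[0],P[:,1]-q[1])-.037,[.543,.122],loss='soft_l1',f_scale=.001); print(r.x,np.std(r.fun),len(P))
```

```text
[[0.5804, 0.1295, 181.0, 262.0, 0.2344], [0.5775, 0.1374, 182.0, 259.0, 0.2321], [0.5747, 0.14, 183.0, 258.0, 0.2302], [0.5718, 0.1453, 184.0, 256.0, 0.2307], [0.569, 0.1478, 185.0, 255.0, 0.2295], [0.5663, 0.1504, 186.0, 254.0, 0.2304], [0.5635, 0.1503, 187.0, 254.0, 0.2308], [0.5608, 0.1529, 188.0, 253.0, 0.2308], [0.5581, 0.1527, 189.0, 253.0, 0.2311], [0.5553, 0.1553, 190.0, 252.0, 0.2299], [0.5526, 0.1552, 191.0, 252.0, 0.2308], [0.5499, 0.1551, 192.0, 252.0, 0.2306], [0.5472, 0.155, 193.0, 252.0, 0.232], [0.5445, 0.1548, 194.0, 252.0, 0.2312], [0.5418, 0.1547, 195.0, 252.0, 0.2309], [0.5391, 0.1546, 196.0, 252.0, 0.2313], [0.5364, 0.1545, 197.0, 252.0, 0.2301], [0.5337, 0.1544, 198.0, 252.0, 0.2295], [0.531, 0.1543, 199.0, 252.0, 0.2293], [0.5284, 0.1515, 200.0, 253.0, 0.2319], [0.5257, 0.1514, 201.0, 253.0, 0.2315], [0.523, 0.1486, 202.0, 254.0, 0.2299], [0.5204, 0.1458, 203.0, 255.0, 0.2301], [0.5178, 0.143, 204.0, 256.0, 0.2279], [0.5152, 0.1403, 205.0, 257.0, 0.2348], [0.5126, 0.1375, 206.0, 258.0, 0.2284], [0.51, 0.132, 207.0, 260.0, 0.2324]]
[0.54469096 0.11810107] 0.0007013959778697899 104
```

>>> arm_command --pt "0.001 0 0.01 0 0 0" --pt "0.002 0 0.02 0 0 0" --pt "0.002 0 0.03 0 0 0" --pt "0.002 0 0.035 0 0 0" --pt "0.002 0 0.04 0 0 0"

```text
t: 7.55
tcp_pos: [0.5927, 0.0222, 0.202]
eef_rot: [0.516, 0.856, -0.0, -0.001]
contact_force: [1.0, 0.1, -3.4]
grip_width: 0.0237
gripper_force: 29.8
```

>>> arm_command --pt "0 0 0.002 0 0 0" --pt "0 0 0.004 0 0 0" --pt "0 0 0.006 0 0 0"

```text
t: 7.8
tcp_pos: [0.5935, 0.0226, 0.198]
eef_rot: [0.516, 0.856, 0.0, -0.0]
contact_force: [-0.4, 1.8, -2.2]
grip_width: 0.0239
gripper_force: 29.8
```

```bash
python3 -c "
from h import *
where()"
```

```text
t 7.8 tcp [0.5935 0.0226 0.198 ] yaw 117.84 zax [ 0.     0.001 -1.   ] F [-0.4  1.8 -2.2] M [0.47 0.24 0.05] w 0.0239 gf 29.8
```

>>> arm_command --pt "0.001 0.0005 0 0 0 0" --pt "0.002 0.001 0 0 0 0" --pt "0.002 0.001 0.002 0 0 0" --pt "0.002 0.001 0.003 0 0 0"

```text
t: 8.13
tcp_pos: [0.5935, 0.0244, 0.1949]
eef_rot: [0.516, 0.857, -0.0, 0.0]
contact_force: [0.4, 0.4, -4.3]
grip_width: 0.0236
gripper_force: 29.8
```

```bash
python3 -c "
from h import *
where()"
```

```text
t 8.13 tcp [0.5935 0.0244 0.1949] yaw 117.86 zax [ 0.001 -0.    -1.   ] F [ 0.4  0.4 -4.3] M [0.01 0.05 0.03] w 0.0236 gf 29.8
```

>>> arm_command --pt "0 0 0.002 0 0 0" --pt "0 0 0.004 0 0 0" --pt "0 0 0.006 0 0 0" --pt "0 0 0.006 0 0 0"

```text
t: 8.47
tcp_pos: [0.5932, 0.0247, 0.1882]
eef_rot: [0.516, 0.856, 0.0, -0.0]
contact_force: [1.4, 2.6, -4.3]
grip_width: 0.0239
gripper_force: 30.0
```

```bash
python3 -c "
from h import *
where()"
```

```text
t 8.47 tcp [0.5932 0.0247 0.1882] yaw 117.82 zax [-0.     0.001 -1.   ] F [ 1.4  2.6 -4.3] M [ 0.35 -0.16 -0.24] w 0.0239 gf 30.0
```

The ring has passed the top of the hexagon, so it's engaging. I'll keep going down and relieve the side force.

>>> arm_command --pt "0.001 0.001 0 0 0 0" --pt "0.0015 0.001 0.003 0 0 0" --pt "0.0015 0.001 0.006 0 0 0" --pt "0.0015 0.001 0.009 0 0 0"

```text
t: 8.8
tcp_pos: [0.5939, 0.0256, 0.1797]
eef_rot: [0.516, 0.856, -0.0, 0.001]
contact_force: [1.6, -2.6, -3.0]
grip_width: 0.0235
gripper_force: 29.9
```

```bash
python3 -c "
from h import *
where()"
```

```text
t 8.8 tcp [0.5939 0.0256 0.1797] yaw 117.85 zax [ 0.001 -0.001 -1.   ] F [ 1.6 -2.6 -3. ] M [-0.42 -0.23 -0.07] w 0.0235 gf 29.9
```

>>> arm_command --pt "0 0 0.003 0 0 0" --pt "0 0 0.005 0 0 0" --pt "0 0 0.007 0 0 0" --pt "0 0 0.007 0 0 0"

```text
t: 9.13
tcp_pos: [0.594, 0.0257, 0.173]
eef_rot: [0.516, 0.856, -0.0, 0.001]
contact_force: [1.9, -4.0, -1.9]
grip_width: 0.0236
gripper_force: 29.9
```

```bash
python3 -c "
from h import *
where()"
```

```text
t 9.13 tcp [0.594  0.0257 0.173 ] yaw 117.83 zax [ 0.001 -0.001 -1.   ] F [ 1.9 -4.  -1.9] M [-0.61 -0.24 -0.04] w 0.0236 gf 29.9
```

>>> arm_command --pt "-0.001 0 0 0 0 0" --pt "-0.001 0 0.002 0 0 0" --pt "-0.001 0 0.004 0 0 0" --pt "-0.001 0 0.004 0 0 0"

```text
t: 9.47
tcp_pos: [0.5943, 0.0254, 0.169]
eef_rot: [0.516, 0.856, 0.0, 0.0]
contact_force: [1.5, -2.1, 1.0]
grip_width: 0.0241
gripper_force: 30.0
```

```bash
python3 -c "
from h import *
where()"
```

```text
t 9.47 tcp [0.5943 0.0254 0.169 ] yaw 117.83 zax [ 0.001  0.    -1.   ] F [ 1.5 -2.1  1. ] M [-0.2  -0.25 -0.19] w 0.0241 gf 30.0
```

Run:
```python
from h import *
p,d=grab_frame('top'); q,e=grab_frame('scene'); cv2.imwrite('pics/on.png',np.hstack([cv2.resize(p[160:240,220:320],None,fx=4,fy=4,interpolation=3),cv2.resize(q[120:220,285:385],None,fx=3.2,fy=3.2,interpolation=3)]))
ct=get_calibration('top');Y=cloud(ct,d); cs=get_calibration('scene'); X=cloud(cs,e)
m=(abs(Y[...,0]-.543)<.045)&(Y[...,1]>.10)&(Y[...,1]<.175)&(Y[...,2]>.143)&(Y[...,2]<.2)
print('ring top z',m.sum(),np.percentile(Y[m][:,2],[10,25,50,75,90]).round(4), Y[m].max(0))
a=np.radians(117.8-180); ux=np.array([np.cos(a),np.sin(a)]);N=np.array([.5435,.123])
for nm,Z in(('s',X),('t',Y)):
    s=(Z[...,:2]-N)@ux; l=(Z[...,:2]-N)@[-ux[1],ux[0]]; k=(abs(l)<.008)&(Z[...,2]>.1)&(Z[...,2]<.2)
    for r in np.arange(.03,.23,.02):
        g=k&(abs(s-r)<.01)
        if g.sum()>4: print(nm,round(r,2),g.sum(),np.percentile(Z[g][:,2],[50,90]).round(4))
```

```text
ring top z 224 [0.159  0.1623 0.1647 0.1678 0.1739] [0.58066319 0.1587856  0.18370338]
s 0.05 18 [0.1629 0.1666]
s 0.07 23 [0.1618 0.1634]
s 0.09 22 [0.1633 0.1664]
s 0.11 35 [0.165  0.1673]
s 0.13 37 [0.1644 0.1662]
s 0.15 35 [0.164  0.1653]
s 0.17 41 [0.1628 0.1652]
s 0.19 40 [0.162  0.1635]
s 0.21 71 [0.1567 0.161 ]
t 0.19 20 [0.1621 0.1647]
t 0.21 36 [0.1574 0.1626]
```

View pics/on.png

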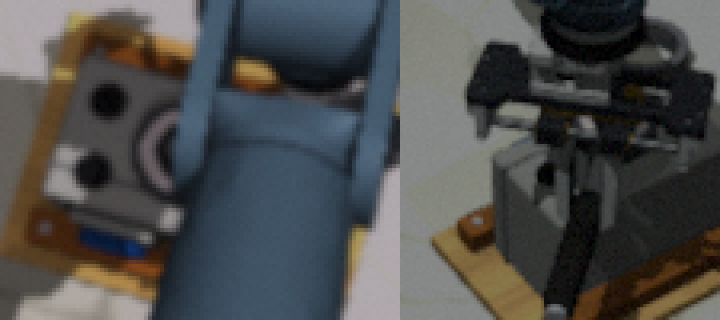

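The ring is seated: its head top is at about 0.1645 m, against 0.164 m expected. The handle is pitched down only slightly. Now I'll pull clockwise about the nut axis.

>>> arm_command --pt "0 -0.0022 0 0 0 0.02" --pt "0.0001 -0.0044 0 0 0 0.04" --pt "0.0002 -0.0067 0 0 0 0.06" --pt "0.0004 -0.0089 0 0 0 0.08" --pt "0.0006 -0.0111 0 0 0 0.1"

```text
t: 9.98
tcp_pos: [0.5837, 0.0208, 0.1688]
eef_rot: [0.559, 0.829, 0.0, -0.0]
contact_force: [2.1, -1.7, -0.6]
grip_width: 0.0239
gripper_force: 30.0
```

```bash
cat >> h.py <<'E'
def pull():
    where(); s=state(); m=Rn.from_quat(s['eef_rot']).as_matrix(); f=m.T@s['contact_force']; A=np.array([.543,.124])
    r=s['tcp_pos'][:2]-A; F=s['contact_force']; print('Ftool',f.round(1),'r',np.hypot(*r).round(4),'ang',np.degrees(np.arctan2(r[1],r[0])).round(2),'torque about axis',(r[0]*F[1]-r[1]*F[0]+s['wrist_torque'][2]).round(2))
E
python3 -c "
from h import *
pull()"
```

```text
t 9.98 tcp [0.5837 0.0208 0.1688] yaw 111.99 zax [ 0.  0. -1.] F [ 2.1 -1.7 -0.6] M [ 0.19 -0.32 -0.15] w 0.0239 gf 30.0
Ftool [-2.3  1.3  0.6] r 0.1109 ang -68.48 torque about axis 0.0
```

>>> arm_command --pt "0 -0.0022 0 0 0 0.02" --pt "0.0001 -0.0044 0 0 0 0.04" --pt "0.0002 -0.0067 0 0 0 0.06" --pt "0.0004 -0.0089 0 0 0 0.08" --pt "0.0006 -0.0111 0 0 0 0.1"

```text
t: 10.4
tcp_pos: [0.5744, 0.0173, 0.1695]
eef_rot: [0.6, 0.8, 0.001, 0.001]
contact_force: [8.1, 2.6, -0.6]
grip_width: 0.0237
gripper_force: 30.0
```

```bash
python3 -c "
from h import *
pull()"
```

```text
t 10.4 tcp [0.5744 0.0173 0.1695] yaw 106.3 zax [ 0.004  0.001 -1.   ] F [ 8.1  2.6 -0.6] M [ 0.51 -1.27  0.14] w 0.0237 gf 30.0
Ftool [0.2 8.5 0.6] r 0.1112 ang -73.59 torque about axis 1.09
```

>>> arm_command --pt "0 -0.0022 0 0 0 0.02" --pt "0.0001 -0.0044 0 0 0 0.04" --pt "0.0002 -0.0067 0 0 0 0.06" --pt "0.0004 -0.0089 0 0 0 0.08" --pt "0.0006 -0.0111 0 0 0 0.1"

```text
t: 10.82
tcp_pos: [0.5645, 0.0149, 0.17]
eef_rot: [0.638, 0.77, 0.002, 0.002]
contact_force: [8.9, 2.7, -0.8]
grip_width: 0.0236
gripper_force: 30.1
```

```bash
python3 -c "
from h import *
pull()"
```

```text
t 10.82 tcp [0.5645 0.0149 0.17  ] yaw 100.65 zax [ 0.006  0.    -1.   ] F [ 8.9  2.7 -0.8] M [ 0.38 -1.59  0.49] w 0.0236 gf 30.1
Ftool [1.  9.2 0.9] r 0.1112 ang -78.84 torque about axis 1.51
```

>>> arm_command --pt "0 -0.0022 0 0 0 0.02" --pt "0.0001 -0.0044 0 0 0 0.04" --pt "0.0002 -0.0067 0 0 0 0.06" --pt "0.0004 -0.0089 0 0 0 0.08" --pt "0.0006 -0.0111 0 0 0 0.1"

```text
t: 11.23
tcp_pos: [0.5538, 0.0133, 0.17]
eef_rot: [0.676, 0.737, 0.002, 0.003]
contact_force: [9.6, 1.5, -2.6]
grip_width: 0.0239
gripper_force: 30.2
```

```bash
python3 -c "
from h import *
pull()"
```

```text
t 11.23 tcp [0.5538 0.0133 0.17  ] yaw 94.94 zax [ 0.007 -0.    -1.   ] F [ 9.6  1.5 -2.6] M [ 0.34 -1.78  0.49] w 0.0239 gf 30.2
Ftool [0.7 9.7 2.7] r 0.1112 ang -84.44 torque about axis 1.56
```

>>> arm_command --pt "0 -0.0022 0 0 0 0.02" --pt "0.0001 -0.0044 0 0 0 0.04" --pt "0.0002 -0.0067 0 0 0 0.06" --pt "0.0004 -0.0089 0 0 0 0.08" --pt "0.0006 -0.0111 0 0 0 0.1"

```text
t: 11.65
tcp_pos: [0.543, 0.0128, 0.1702]
eef_rot: [0.712, 0.702, 0.003, 0.003]
contact_force: [11.4, 2.1, -1.6]
grip_width: 0.0241
gripper_force: 30.2
```

```bash
python3 -c "
from h import *
pull()"
```

```text
t 11.65 tcp [0.543  0.0128 0.1702] yaw 89.22 zax [ 0.008 -0.001 -1.   ] F [11.4  2.1 -1.6] M [ 0.21 -2.04  0.56] w 0.0241 gf 30.2
Ftool [ 2.2 11.4  1.7] r 0.1112 ang -89.98 torque about axis 1.83
```

>>> arm_command --pt "0 -0.0022 0 0 0 0.02" --pt "0.0001 -0.0044 0 0 0 0.04" --pt "0.0002 -0.0067 0 0 0 0.06" --pt "0.0003 -0.0089 0 0 0 0.08"

```text
t: 11.98
tcp_pos: [0.5345, 0.0131, 0.1703]
eef_rot: [0.739, 0.673, 0.003, 0.003]
contact_force: [12.3, 1.6, -2.0]
grip_width: 0.024
gripper_force: 30.3
```

```bash
python3 -c "
from h import *
pull()"
```

```text
t 11.98 tcp [0.5345 0.0131 0.1703] yaw 84.65 zax [ 0.009 -0.001 -1.   ] F [12.3  1.6 -2. ] M [ 0.24 -2.24  0.64] w 0.024 gf 30.3
Ftool [ 2.7 12.1  2.1] r 0.1112 ang -94.4 torque about axis 1.98
```

>>> arm_command --pt "0 -0.0022 0 0 0 0.02" --pt "0.0001 -0.0044 0 0 0 0.04" --pt "0.0002 -0.0067 0 0 0 0.06"

```text
t: 12.23
tcp_pos: [0.528, 0.0138, 0.1705]
eef_rot: [0.759, 0.651, 0.003, 0.004]
contact_force: [12.4, 1.2, -2.5]
grip_width: 0.024
gripper_force: 30.4
```

```bash
python3 -c "
from h import *
pull()"
```

```text
t 12.23 tcp [0.528  0.0138 0.1705] yaw 81.22 zax [ 0.01  -0.001 -1.   ] F [12.4  1.2 -2.5] M [ 0.11 -2.27  0.73] w 0.024 gf 30.4
Ftool [ 3.1 12.1  2.6] r 0.1112 ang -97.73 torque about axis 2.08
```

>>> arm_command --pt "0 -0.0022 0 0 0 0.02" --pt "0.0001 -0.0044 0 0 0 0.04"

```text
t: 12.4
tcp_pos: [0.5239, 0.0145, 0.1706]
eef_rot: [0.772, 0.636, 0.004, 0.004]
contact_force: [12.4, 0.8, -2.2]
grip_width: 0.0235
gripper_force: 30.4
```

```bash
python3 -c "
from h import *
pull()"
```

```text
t 12.4 tcp [0.5239 0.0145 0.1706] yaw 78.93 zax [ 0.01  -0.002 -1.   ] F [12.4  0.8 -2.2] M [-0.01 -2.44  0.82] w 0.0235 gf 30.4
Ftool [ 3.2 12.   2.3] r 0.1112 ang -99.9 torque about axis 2.16
```

>>> arm_command --pt "0 -0.0022 0 0 0 0.02" --pt "0.0001 -0.0044 0 0 0 0.04"

```text
t: 12.57
tcp_pos: [0.5197, 0.0153, 0.1707]
eef_rot: [0.784, 0.62, 0.004, 0.004]
contact_force: [13.1, 0.7, -3.6]
grip_width: 0.0236
gripper_force: 30.5
```

```bash
python3 -c "
from h import *
pull()
p,d=grab_frame('top'); q,e=grab_frame('scene'); cv2.imwrite('pics/p.png',np.hstack([cv2.resize(p[150:250,220:320],None,fx=4,fy=4,interpolation=3),cv2.resize(q[110:210,285:385],None,fx=4,fy=4,interpolation=3)]))"
```

```text
t 12.57 tcp [0.5197 0.0153 0.1707] yaw 76.65 zax [ 0.011 -0.002 -1.   ] F [13.1  0.7 -3.6] M [-0.05 -2.39  0.79] w 0.0236 gf 30.5
Ftool [ 3.7 12.5  3.7] r 0.1112 ang -102.08 torque about axis 2.2
```

View pics/p.png

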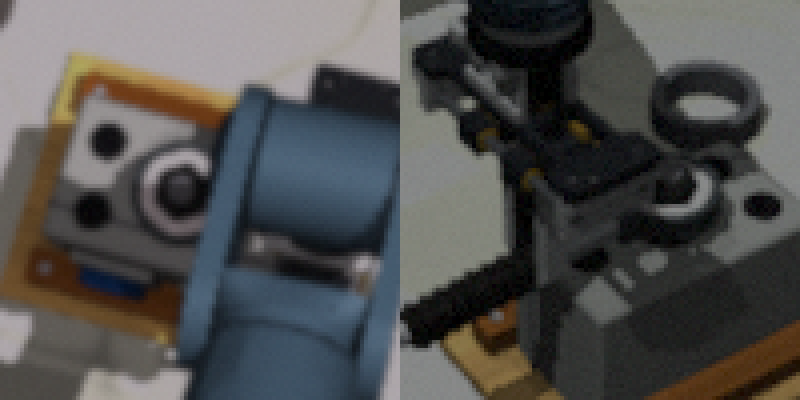

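The ring sits around the nut and the handle is swinging in line. The torque is still rising with no drop yet, so I'll continue in small steps.

>>> arm_command --pt "0 -0.0022 0 0 0 0.02" --pt "0.0001 -0.0044 0 0 0 0.04"

```text
t: 12.83
tcp_pos: [0.5156, 0.0162, 0.1707]
eef_rot: [0.797, 0.604, 0.004, 0.004]
contact_force: [13.1, -0.5, -2.6]
grip_width: 0.0241
gripper_force: 30.6
```

```bash
python3 -c "
from h import *
pull()"
```

```text
t 12.83 tcp [0.5156 0.0162 0.1707] yaw 74.37 zax [ 0.011 -0.002 -1.   ] F [13.1 -0.5 -2.6] M [-0.21 -2.41  0.83] w 0.0241 gf 30.6
Ftool [ 3.1 12.7  2.8] r 0.1112 ang -104.24 torque about axis 2.26
```

>>> arm_command --pt "0 -0.0022 0 0 0 0.02" --pt "0.0001 -0.0033 0 0 0 0.03"

```text
t: 13.0
tcp_pos: [0.5127, 0.0171, 0.171]
eef_rot: [0.806, 0.592, 0.004, 0.005]
contact_force: [14.0, 0.0, -2.1]
grip_width: 0.0237
gripper_force: 30.5
```

```bash
python3 -c "
from h import *
pull()"
```

```text
t 13.0 tcp [0.5127 0.0171 0.171 ] yaw 72.64 zax [ 0.012 -0.003 -1.   ] F [14.   0.  -2.1] M [-0.29 -2.62  0.72] w 0.0237 gf 30.5
Ftool [ 4.2 13.4  2.2] r 0.1111 ang -105.8 torque about axis 2.22
```

>>> arm_command --pt "0 -0.0022 0 0 0 0.02" --pt "0.0001 -0.0033 0 0 0 0.03"

```text
t: 13.17
tcp_pos: [0.5098, 0.018, 0.1711]
eef_rot: [0.814, 0.58, 0.004, 0.005]
contact_force: [14.8, -0.5, -2.8]
grip_width: 0.0236
gripper_force: 30.6
```

```bash
python3 -c "
from h import *
pull()"
```

```text
t 13.17 tcp [0.5098 0.018  0.1711] yaw 70.93 zax [ 0.013 -0.003 -1.   ] F [14.8 -0.5 -2.8] M [-0.48 -2.67  0.84] w 0.0236 gf 30.6
Ftool [ 4.4 14.1  3. ] r 0.1111 ang -107.39 torque about axis 2.42
```

>>> arm_command --pt "0 -0.0022 0 0 0 0.02" --pt "0.0001 -0.0033 0 0 0 0.03"

```text
t: 13.33
tcp_pos: [0.5071, 0.019, 0.1713]
eef_rot: [0.823, 0.568, 0.005, 0.005]
contact_force: [15.2, -1.6, -2.8]
grip_width: 0.0237
gripper_force: 30.6
```

```bash
python3 -c "
from h import *
pull()"
```

```text
t 13.33 tcp [0.5071 0.019  0.1713] yaw 69.2 zax [ 0.014 -0.004 -1.   ] F [15.2 -1.6 -2.8] M [-0.56 -2.86  0.76] w 0.0237 gf 30.6
Ftool [ 3.9 14.7  3. ] r 0.111 ang -108.88 torque about axis 2.41
```

>>> arm_command --pt "0 -0.0022 0 0 0 0.02" --pt "0.0001 -0.0033 0 0 0 0.03"

```text
t: 13.5
tcp_pos: [0.5041, 0.0201, 0.1714]
eef_rot: [0.832, 0.555, 0.005, 0.005]
contact_force: [16.4, -3.0, -3.6]
grip_width: 0.0242
gripper_force: 30.6
```

```bash
python3 -c "
from h import *
pull()"
```

```text
t 13.5 tcp [0.5041 0.0201 0.1714] yaw 67.49 zax [ 0.014 -0.004 -1.   ] F [16.4 -3.  -3.6] M [-0.72 -2.84  0.79] w 0.0242 gf 30.6
Ftool [ 3.5 16.2  3.8] r 0.1109 ang -110.51 torque about axis 2.6
```

>>> arm_command --pt "0 -0.0022 0 0 0 0.02" --pt "0 -0.0022 0 0 0 0.02"

```text
t: 13.67
tcp_pos: [0.502, 0.0209, 0.1714]
eef_rot: [0.837, 0.547, 0.005, 0.006]
contact_force: [15.3, -2.6, -3.6]
grip_width: 0.0234
gripper_force: 30.6
```

```bash
python3 -c "
from h import *
pull()"
```

```text
t 13.67 tcp [0.502  0.0209 0.1714] yaw 66.35 zax [ 0.014 -0.004 -1.   ] F [15.3 -2.6 -3.6] M [-0.63 -2.88  0.73] w 0.0234 gf 30.6
Ftool [ 3.7 15.   3.8] r 0.111 ang -111.67 torque about axis 2.42
```

>>> arm_command --pt "0 -0.0022 0 0 0 0.02" --pt "0.0001 -0.0033 0 0 0 0.03"

```text
t: 13.83
tcp_pos: [0.499, 0.0221, 0.1713]
eef_rot: [0.845, 0.535, 0.004, 0.006]
contact_force: [15.1, -3.3, -2.3]
grip_width: 0.0236
gripper_force: 30.7
```

```bash
python3 -c "
from h import *
pull()"
```

```text
t 13.83 tcp [0.499  0.0221 0.1713] yaw 64.63 zax [ 0.013 -0.005 -1.   ] F [15.1 -3.3 -2.3] M [-0.82 -2.71  0.73] w 0.0236 gf 30.7
Ftool [ 3.5 15.   2.5] r 0.111 ang -113.33 torque about axis 2.41
```

>>> arm_command --pt "0 -0.0022 0 0 0 0.02" --pt "0.0001 -0.0033 0 0 0 0.03"

```text
t: 14.0
tcp_pos: [0.4958, 0.0236, 0.1713]
eef_rot: [0.853, 0.522, 0.004, 0.005]
contact_force: [14.8, -2.8, -2.0]
grip_width: 0.024
gripper_force: 30.6
```

```bash
python3 -c "
from h import *
pull()"
```

```text
t 14.0 tcp [0.4958 0.0236 0.1713] yaw 62.9 zax [ 0.013 -0.005 -1.   ] F [14.8 -2.8 -2. ] M [-0.84 -2.43  0.7 ] w 0.024 gf 30.6
Ftool [ 4.2 14.4  2.2] r 0.111 ang -115.18 torque about axis 2.31
```

The torque now falls steadily (2.60, 2.42, 2.41, 2.31), so the head has broken over near -110.5°. One more small step will make the fold certain.

>>> arm_command --pt "0 -0.0022 0 0 0 0.02" --pt "0.0001 -0.0033 0 0 0 0.03"

```text
t: 14.17
tcp_pos: [0.4925, 0.0251, 0.1711]
eef_rot: [0.861, 0.509, 0.004, 0.005]
contact_force: [13.2, -4.9, -0.3]
grip_width: 0.0241
gripper_force: 30.5
```

```bash
python3 -c "
from h import *
pull()"
```

```text
t 14.17 tcp [0.4925 0.0251 0.1711] yaw 61.18 zax [ 0.011 -0.005 -1.   ] F [13.2 -4.9 -0.3] M [-0.74 -2.25  0.69] w 0.0241 gf 30.5
Ftool [ 2.  13.9  0.5] r 0.111 ang -117.07 torque about axis 2.25
```

>>> arm_command --pt "0 -0.0022 0 0 0 0.02" --pt "0 -0.0022 0 0 0 0.02"

```text
t: 14.33
tcp_pos: [0.49, 0.0265, 0.1707]
eef_rot: [0.866, 0.5, 0.003, 0.004]
contact_force: [12.1, -4.1, -3.2]
grip_width: 0.0241
gripper_force: 30.3
```

```bash
python3 -c "
from h import *
pull()"
```

```text
t 14.33 tcp [0.49   0.0265 0.1707] yaw 60.03 zax [ 0.01  -0.004 -1.   ] F [12.1 -4.1 -3.2] M [-0.85 -2.11  0.59] w 0.0241 gf 30.3
Ftool [ 2.5 12.5  3.3] r 0.111 ang -118.51 torque about axis 1.98
```

The fold is about 0.14 rad, so I'll stop pulling here and ease back.

>>> arm_command --pt "0.0001 0.0033 0 0 0 -0.03" --pt "0.0002 0.0067 0 0 0 -0.06" --pt "0.0005 0.01 0 0 0 -0.09" --pt "0.0008 0.0133 0 0 0 -0.12" --pt "0.0012 0.0166 0 0 0 -0.15"

```text
t: 14.75
tcp_pos: [0.5026, 0.0196, 0.1699]
eef_rot: [0.826, 0.564, 0.0, 0.001]
contact_force: [-0.0, -1.4, -1.4]
grip_width: 0.0236
gripper_force: 30.0
```

```bash
python3 -c "
from h import *
pull()"
```

```text
t 14.75 tcp [0.5026 0.0196 0.1699] yaw 68.66 zax [ 0.001 -0.002 -1.   ] F [-0.  -1.4 -1.4] M [-0.22 -0.01 -0.08] w 0.0236 gf 30.0
Ftool [-1.3  0.5  1.4] r 0.1119 ang -111.17 torque about axis -0.03
```

>>> arm_command --pt "0.0001 0.0033 0 0 0 -0.03" --pt "0.0002 0.0067 0 0 0 -0.06" --pt "0.0002 0.0067 -0.002 0 0 -0.06" --pt "0.0002 0.0067 -0.005 0 0 -0.06" --pt "0.0002 0.0067 -0.008 0 0 -0.06"

```text
t: 15.17
tcp_pos: [0.5069, 0.0183, 0.176]
eef_rot: [0.809, 0.588, -0.001, -0.001]
contact_force: [0.0, -0.3, -4.4]
grip_width: 0.0237
gripper_force: 30.0
```

```bash
python3 -c "
from h import *
pull()"
```

```text
t 15.17 tcp [0.5069 0.0183 0.176 ] yaw 71.97 zax [-0.003  0.    -1.   ] F [ 0.  -0.3 -4.4] M [-0.06  0.05  0.  ] w 0.0237 gf 30.0
Ftool [-0.3  0.1  4.4] r 0.1117 ang -108.84 torque about axis 0.01
```

Free of binding, with only the wrench's weight on the gripper. Lifting.

>>> arm_command --pt "0 0 -0.005 0 0 0" --pt "0 0 -0.012 0 0 0" --pt "0 0 -0.02 0 0 0" --pt "0 0 -0.03 0 0 0" --pt "0 0 -0.042 0 0 0"

```text
t: 15.58
tcp_pos: [0.5078, 0.0184, 0.2196]
eef_rot: [0.809, 0.588, -0.0, -0.0]
contact_force: [-0.3, -1.0, -3.4]
grip_width: 0.024
gripper_force: 30.0
```

>>> arm_command --pt "0 0 -0.012 0 0 0" --pt "0 0 -0.025 0 0 0" --pt "0 0 -0.03 0 0 0"

```text
t: 15.83
tcp_pos: [0.5093, 0.0181, 0.252]
eef_rot: [0.809, 0.588, 0.002, 0.002]
contact_force: [0.2, 0.5, -4.1]
grip_width: 0.0238
gripper_force: 30.0
```

```bash
python3 -c "
from h import *
where(); go(.465,-.28,.24,91.8)"
```

```text
t 15.83 tcp [0.5093 0.0181 0.252 ] yaw 72.01 zax [ 0.004 -0.001 -1.   ] F [ 0.2  0.5 -4.1] M [-0.08  0.04  0.05] w 0.0238 gf 30.0
t 15.83 row [-0.2972, 0.0499, 0.0121, 0.0044, 0.0001, -0.3454]
```

>>> arm_command --pt "-0.035 0.006 0 0 0 -0.07" --pt "-0.07 0.012 0 0 0 -0.14" --pt "-0.105 0.018 0 0 0 -0.21" --pt "-0.14 0.024 0 0 0 -0.28" --pt "-0.175 0.03 0 0 0 -0.345"

```text
t: 16.25
tcp_pos: [0.4822, -0.159, 0.2494]
eef_rot: [0.695, 0.719, 0.0, 0.0]
contact_force: [0.8, 0.7, -4.0]
grip_width: 0.0237
gripper_force: 30.0
```

```bash
python3 -c "
from h import *
where(); go(.465,-.28,.1,91.8)"
```

```text
t 16.25 tcp [ 0.4822 -0.159   0.2494] yaw 91.99 zax [ 0.001 -0.    -1.   ] F [ 0.8  0.7 -4. ] M [-0.1  -0.04  0.03] w 0.0237 gf 30.0
t 16.25 row [-0.1203, -0.0215, 0.1494, 0.0006, 0.0003, 0.0033]
```

>>> arm_command --pt "-0.03 -0.005 0 0 0 0" --pt "-0.06 -0.01 0.01 0 0 0" --pt "-0.09 -0.016 0.03 0 0 0" --pt "-0.12 -0.021 0.06 0 0 0" --pt "-0.12 -0.021 0.09 0 0 0"

```text
t: 16.67
tcp_pos: [0.4656, -0.2837, 0.16]
eef_rot: [0.698, 0.716, -0.001, 0.003]
contact_force: [0.4, -0.4, -5.2]
grip_width: 0.0237
gripper_force: 30.0
```

>>> arm_command --pt "0 0 0.03 0 0 0" --pt "0 0 0.06 0 0 0" --pt "0 0 0.08 0 0 0" --pt "0 0 0.095 0 0 0" --pt "0 0 0.1 0 0 0"

```text
t: 17.08
tcp_pos: [0.464, -0.2769, 0.0562]
eef_rot: [0.696, 0.718, -0.0, -0.002]
contact_force: [-0.3, 0.8, -4.8]
grip_width: 0.0234
gripper_force: 30.0
```

Run:
```python
from h import *
where()
q,e=grab_frame('scene'); X=cloud(get_calibration('scene'),e)
for y in np.arange(-.38,-.12,.02):
    g=(abs(X[...,0]-.468)<.04)&(abs(X[...,1]-y)<.01)&(X[...,2]>.015)&(X[...,2]<.12)
    if g.sum()>4: print(round(y,2),g.sum(),np.percentile(X[g][:,2],[50,90]).round(4))
```

```text
t 17.08 tcp [ 0.464  -0.2769  0.0562] yaw 91.76 zax [-0.004  0.003 -1.   ] F [-0.3  0.8 -4.8] M [-0.04  0.04 -0.01] w 0.0234 gf 30.0
-0.38 61 [0.0271 0.0308]
-0.36 95 [0.0312 0.0354]
-0.34 102 [0.0359 0.0396]
-0.32 99 [0.0404 0.0442]
-0.3 96 [0.045  0.0485]
-0.28 145 [0.0523 0.0774]
-0.2 28 [0.0648 0.0675]
-0.18 139 [0.0664 0.0701]
-0.16 145 [0.0703 0.0749]
-0.14 123 [0.0754 0.0789]
```

The wrench pitched about 0.23 rad in the grip during the pull, handle end low. I'll tilt the tool to level it before setting it down.

>>> arm_command --pt "0 0 -0.005 0 -0.06 0" --pt "0 0 -0.005 0 -0.12 0" --pt "0 0 -0.005 0 -0.18 0" --pt "0 0 -0.005 0 -0.225 0" --pt "0 0 -0.005 0 -0.225 0"

```text
t: 17.55
tcp_pos: [0.4659, -0.2771, 0.065]
eef_rot: [0.691, 0.714, -0.078, 0.081]
contact_force: [0.3, 1.3, -4.8]
grip_width: 0.0238
gripper_force: 30.0
```

```bash
cat > lev.py <<'E'
from h import *
where()
q,e=grab_frame('scene'); X=cloud(get_calibration('scene'),e)
for y in np.arange(-.38,-.12,.02):
    g=(abs(X[...,0]-.468)<.04)&(abs(X[...,1]-y)<.01)&(X[...,2]>.012)&(X[...,2]<.12)
    if g.sum()>4: print(round(y,2),g.sum(),np.percentile(X[g][:,2],[50,90]).round(4))
E
python3 lev.py
```

```text
t 17.55 tcp [ 0.4659 -0.2771  0.065 ] yaw 91.85 zax [ 0.008 -0.224 -0.975] F [ 0.3  1.3 -4.8] M [0.24 0.1  0.03] w 0.0238 gf 30.0
-0.38 96 [0.0578 0.063 ]
-0.36 104 [0.0604 0.0632]
-0.34 97 [0.0603 0.0633]
-0.32 98 [0.0598 0.063 ]
-0.3 97 [0.0596 0.062 ]
-0.28 286 [0.0774 0.1079]
-0.26 59 [0.0872 0.1108]
-0.24 5 [0.0545 0.0561]
-0.2 21 [0.0427 0.0513]
-0.18 61 [0.0526 0.0562]
-0.16 80 [0.0535 0.0564]
-0.14 107 [0.0538 0.0565]
```

>>> arm_command --pt "0.003 0 0.012 0 0 0" --pt "0.0055 0 0.024 0 0 0" --pt "0.007 0 0.03 0 0 0" --pt "0.008 0 0.0345 0 0 0" --pt "0.008 0 0.0345 0 0 0"

```text
t: 18.02
tcp_pos: [0.4649, -0.2784, 0.0294]
eef_rot: [0.692, 0.713, -0.079, 0.079]
contact_force: [-7.6, 6.0, 16.3]
grip_width: 0.0239
gripper_force: 30.0
```

```bash
python3 lev.py
```

```text
t 18.02 tcp [ 0.4649 -0.2784  0.0294] yaw 91.75 zax [ 0.003 -0.222 -0.975] F [-7.6  6.  16.3] M [ 0.48  1.77 -0.46] w 0.0239 gf 30.0
-0.38 81 [0.024  0.0271]
-0.36 87 [0.025 0.028]
-0.34 81 [0.0249 0.0273]
-0.32 83 [0.0255 0.0277]
-0.3 98 [0.0252 0.1169]
-0.28 300 [0.0483 0.084 ]
-0.26 56 [0.0645 0.1149]
-0.24 10 [0.1168 0.1186]
-0.18 40 [0.0208 0.0231]
-0.16 89 [0.0203 0.0228]
-0.14 90 [0.0201 0.0229]
```

It's flat on the bench. I'll ease up slightly and release.

>>> arm_command --pt "0 0 -0.001 0 0 0" --pt "0 0 -0.0015 0 0 0" --pt "0 0 -0.0015 0 0 0"

```text
t: 18.32
tcp_pos: [0.4653, -0.278, 0.0295]
eef_rot: [0.692, 0.713, -0.078, 0.081]
contact_force: [-0.2, -0.4, -2.3]
grip_width: 0.0235
gripper_force: 30.0
```

>>> arm_command --pt "0 0 0 0 0 0" --pt "0 0 0 0 0 0" --pt "0 0 0 0 0 0" --pt "0 0 0 0 0 0" --pt "0 0 0 0 0 0" --grip 0.06

```text
t: 18.73
tcp_pos: [0.4655, -0.2778, 0.03]
eef_rot: [0.692, 0.713, -0.078, 0.081]
contact_force: [0.3, 0.4, -0.8]
grip_width: 0.0536
gripper_force: 0.0
```

```bash
python3 lev.py
```

```text
t 18.73 tcp [ 0.4655 -0.2778  0.03  ] yaw 91.77 zax [ 0.007 -0.223 -0.975] F [ 0.3  0.4 -0.8] M [ 0.08  0.1  -0.  ] w 0.0536 gf 0.0
-0.38 81 [0.0233 0.0272]
-0.36 86 [0.0253 0.0278]
-0.34 85 [0.0248 0.0274]
-0.32 82 [0.0255 0.028 ]
-0.3 92 [0.0252 0.0284]
-0.28 354 [0.0396 0.0825]
-0.26 87 [0.0582 0.1044]
-0.24 5 [0.1146 0.1163]
-0.18 37 [0.0202 0.0229]
-0.16 88 [0.0203 0.0226]
-0.14 89 [0.02   0.0227]
```

Released, and the wrench lies flat. Retracting along the tool axis.

>>> arm_command --pt "0 0 -0.02 0 0 0" --pt "0 0 -0.05 0 0 0" --pt "0 0 -0.085 0 0 0" --pt "0 0 -0.12 0 0 0" --pt "0 0 -0.15 0 0 0"

```text
t: 19.2
tcp_pos: [0.4645, -0.2439, 0.1784]
eef_rot: [0.692, 0.713, -0.078, 0.081]
contact_force: [0.0, 0.6, 0.2]
grip_width: 0.0603
gripper_force: 0.0
```

>>> arm_command --pt "0 0 0 0 0 0" --pt "0 0 0 0 0 0" --pt "0 0 0 0 0 0" --pt "0 0 0 0 0 0" --pt "0 0 0 0 0 0"

```text
t: 19.62
tcp_pos: [0.4634, -0.2438, 0.1741]
eef_rot: [0.692, 0.713, -0.078, 0.079]
contact_force: [-1.2, -1.4, 0.1]
grip_width: 0.0596
gripper_force: 0.0
```

```bash
python3 lev.py
python3 - <<'E'
from h import *
q,e=grab_frame('scene'); q=q.astype(float); cv2.imwrite('pics/end.png',np.clip(q*1.3,0,255).astype(np.uint8))
E
```

```text
t 19.62 tcp [ 0.4634 -0.2438  0.1741] yaw 91.79 zax [ 0.004 -0.221 -0.975] F [-1.2 -1.4  0.1] M [-0.03  0.08  0.02] w 0.0596 gf 0.0
-0.38 79 [0.0241 0.0274]
-0.36 88 [0.0256 0.0285]
-0.34 84 [0.0249 0.0283]
-0.32 82 [0.0251 0.0283]
-0.3 84 [0.0255 0.028 ]
-0.28 76 [0.0247 0.0276]
-0.26 53 [0.0212 0.0258]
-0.24 52 [0.0202 0.0224]
-0.22 60 [0.0214 0.0246]
-0.2 102 [0.0205 0.0237]
-0.18 107 [0.0196 0.0231]
-0.16 103 [0.0194 0.0227]
-0.14 93 [0.0202 0.0229]
```

View pics/end.png

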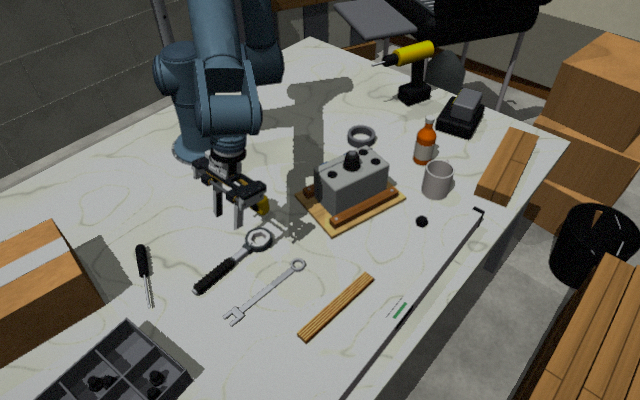

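The final picture shows the wrench flat with its ring at (259,238) and its handle towards (200,288). Nothing else has moved and the gripper is clear, so I'm handing in.

```bash
python3 -c "
from station import finish_job
print(finish_job())"
```

```text
the job is handed in; nothing more can be done
None
```

I handed the job in after about 20 s of robot time: the nut was pulled clockwise until the wrench torque peaked and fell off (the click, roughly 0.14 rad of fold), and the wrench was lifted off and laid flat beside the box; the click was judged by force alone, the nut's turn couldn't be read directly (the handle swung about 0.64 rad under load, so over the 0.56 limit is possible), and no verdict was returned.

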